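Put the tripped bench grinder back into service

ROBOT

A 6-joint arm with a two-finger parallel gripper is mounted at the origin on a cart in front of the work surface, level with it; the furniture and walls round the work are solid. World frame = base frame: x ahead of the robot, y to its left, z up, the work surface at z = 0. Lengths are in mm, angles in rad, forces in N, time in s.
With the tool pointing down it reaches from about 250 to 775 mm from the base axis. Payload 4 kg.
Tool frame: the origin (TCP) lies midway between the tips of the shut fingers; the grasp point (between the pads) lies 19 mm behind it; y points along the fingers, x is the direction in which the jaws open and shut, and the axes are right-handed (so a half turn about y gives the same grasp; the last joint's range is limited). The gripper opens to 85 mm and grips with 20 to 120 N. Pads are 22 mm wide; open, the fingers measure 114 mm over their backs; the gripper's body (76 mm by 85 mm) begins 54 mm behind the grasp point. The pads swing forward as they close: fully open they stand 13 mm farther back than shut.
Start: joints at [-1.308, 0.087, 1.371, -0, 1.684, -0.103], TCP at [196.731, -513.629, 231.341] pointing down, gripper open.
Joint ranges: [-3.1, 3.1], [-0.76, 2.03], [0.27, 2.55], [-1.08, 4.22], [0.17, 2.65], [-2.57, 2.57]. Speed limits (rad/s): [2.79, 2.79, 3.14, 3.14, 3.14, 3.14].

INTERFACE

Orientations are given as a unit quaternion [w, x, y, z].
In Python, from plant import state, eyes, workorder gives the robot as it stands.
- The arm moves only by the tool jog_arm, never from a script. Its argument "targets" is a list that holds one entry, the list of rows, each a list of 7 numbers: the turn, a rotation vector about the world's x, y, z in rad, then the shift along the world's x, y, z in m, then the opening, from -1 (shut) to 1 (fully open). A call has 1 to 20 rows; each row shifts and turns the pose as measured when the row begins; what a row does not reach is not made up. A row lasts 1/10 s, in which the tool goes at most 50 mm and 8.59 degrees, less where a joint would pass 70% of its speed; a pose out of reach is approached as far as the arm can. A call with a gripper value outside its range is refused whole. The fingers move at their own pace and stop on an object; the grip force is fixed at half the most. Time passes only in rows, so rows that do not move let the fingers close. It gives the time, the measured TCP pose, the force and the opening at its end, in the units of the state.
- state(): the state, without advancing time (a new reading comes with each control period).
- eyes.read_camera(name): name is "scene" or "top"; returns (picture, depth): 480x640x3 uint8, red, green, blue; 480x640 float32, mm along the optical axis (not along the pixel's ray), 0 where there is no reading.
- eyes.get_calibration(name): a dict with "intrinsics" (3x3 intrinsics, pixels), "dist_coeffs" ([k1, k2, p1, p2, k3] as OpenCV has them; the pictures are not rectified), "rvec" (rotation vector, rad) and "tvec" (3), from world to camera coordinates, as OpenCV has them. Camera axes: x right, y down, z forward; pixel columns grow to the right and rows downward; lengths in mm; the calibration is good to about 2 mm. A picture is of the moment at which its call begins. get_calibration takes no time and is no camera call.
- workorder.hand_in(): hands the job in, once; it reports no verdict.
The state is a dict: "time": time; "q": joint angles; "joint_vel": joint speeds; "effort": joint torques, N m; "ee_pos": TCP position; "eef_rot": TCP orientation; "ft_force": force on the tool from outside, world axes, zero at the start; "moment": the same for the moment, N m; "gripper_width": finger opening in mm.
Only numpy, scipy, OpenCV 4.12 (cv2) and the standard library are available. Lean on these libraries where they do the work, as an engineer would, in place of code of your own. Each camera call takes 0.05 s, during which the arm holds its last target.

TASK

The bench grinder has tripped out on overload. Put it back into service by pressing with the fingertips only: with the supply still off push the popped-out overload reset pin fully in, next switch on the power strip that feeds the grinder at its rocker, and last press the starter's flat start button fully home, leaving it switched in (not the mushroom-headed stop button, which would drop it out again). Lift nothing, do not shove the loose power strip out of its place, and leave the other things on the bench as they lie.

Things in the scene. Friction and masses are not known exactly. Their poses are not given: they have to be found in the camera images.
- grinder: Grey bench grinder, bolted down. Origin on the bench (z=0) under the centre of its starter enclosure (92 x 194 mm, lid 66 mm high, in front of the motor). x: from the enclosure back to the motor; y: to the left seen from the front, along the row of three black controls on the lid: start at y=0, reset pin at y=+65 mm, stop at y=-65 mm. Tool rests and eye shields begin 95 mm behind the row at y=+-118 mm, up to 0.26 m high
- start_top (a point): Centre of the top face of the start button: flat, round, 28 mm across, in a 38 mm grey collar whose top is 71 mm above the bench. Top face 80 mm above the bench when out, 74 mm when fully in. Moves with the button
- start_button (a joint): Start button, m, pressed straight down: 0 = out (starter off, as at the start), 0.006 = fully in. Clicks over centre: about 3.5 N starts it, past half way it goes in by itself and stays. Start and stop are two ends of one rocking beam: as start goes in, stop comes out as far
- stop_top (a point): Centre of the top of the stop button: domed mushroom head, 41 mm across. Top 82 mm above the bench when in (as at the start), 88 mm when out.
- stop_button (a joint): Stop button, m: 0 = in (starter off), 0.006 = out (starter on). Always equal to joint start_button; pressing it down sends the start button out.
- reset_top (a point): Centre of the top face of the overload reset pin: 15 mm across, standing in a steel hexagon nut 24 mm across whose top is 73 mm above the bench. Top face 83 mm above the bench when popped out, 76 mm when fully in. Moves with the pin
- reset_pin (a joint): Overload reset pin, m, pressed straight down: 0 = popped out (tripped, as at the start), 0.007 = fully in (reset). Clicks over centre: about 3.5 N starts it, past half way it goes in by itself and stays
- power_strip: Pale three-socket power strip, 55 x 225 mm, housing top 42 mm high, loose on the bench (about 0.5 kg), left or right of the enclosure. Origin under its middle on the bench; y runs along it from the end with rocker and cable to the end where the grinder's black plug stands in the last socket (y=+76 mm, 88 mm high)
- rocker_pivot (a point): Middle of the strip's orange rocker, over its hinge, at (0,-62,45) mm in the strip's frame; the rocker is 24 mm along the strip's x and 12 mm along its y. Fixed to the strip
- rocker_high (a point): Over the half of the rocker that stands up when off, (-10,-62,45) mm in the strip's frame: press here to switch on. This half's edge stands 47 mm above the bench when off and sinks to about 43 mm when on, just over the housing. Fixed to the strip
- power_strip_switch (a joint): Rocker, rad: 0 = off (its -x half up, as at the start), 0.349 = on (its +x half up). No spring, friction of about 2 N at the edge; stays where it is left. A wide fingertip must stay off the other half: aim 12 to 18 mm to -x of the middle and press on (10 to 18 N is safe) until it stops
- parts_box: Small white carton, 85 x 115 x 50 mm, loose; stands on the side of the enclosure where the strip does not. Leave alone. Origin under its middle.
- nut_a: Steel hexagon nut, 41 x 47 x 18 mm, loose, left of the grinder. Leave alone. Origin under its middle.
- tape_measure: Tape measure, 68 x 72 x 34 mm, loose, at the right. Leave alone.
- flux_tin: Round blue tin, 77 mm across, 39 mm high, loose, at the left. Leave alone.

How it is judged (in metres and radians):
On the way, in this order (a step that is already met when the one before it is completed fails the run):
1. overload reset pin pushed home, with the supply and the starter still off (value of joint reset_pin above 0.0058 m and value of joint power_strip_switch below 0.1 rad and value of joint start_button below 0.002 m), for 0.2 s.
2. power strip switched on at its rocker, with the starter still off (value of joint power_strip_switch above 0.22 rad and value of joint reset_pin above 0.0058 m and value of joint start_button below 0.002 m), for 0.2 s.
3. start button pressed home (value of joint start_button above 0.005 m and value of joint power_strip_switch above 0.22 rad), for 0.2 s.
At the end, for the whole second after the job is handed in: The reset pin is in (over 5.8 of 7 mm), the strip's rocker is on (over 0.22 of 0.349 rad), the start button is in (over 5 of 6 mm) and the stop button out (over 4.5 mm), all at rest; the strip lies flat on the bench within 40 mm of where it was, and every other loose thing within 30 mm (all of step 3 and value of joint reset_pin above 0.0058 m and value of joint stop_button above 0.0045 m and velocity of joint each of reset_pin, start_button below 0.01 m/s and linear speed of power_strip below 0.01 m/s and height (world z) of power_strip below 0.006 m and angle between power_strip's own z axis and vertical below 0.05 rad and distance of power_strip from where it was at the start of the episode below 0.04 m and distance of each of parts_box, nut_a, tape_measure, flux_tin from where it was at the start of the episode below 0.03 m); the robot touches nothing.
It fails at once if the power strip is lifted, tipped or shoved more than 40 mm (height (world z) of power_strip above 0.015 m or angle between power_strip's own z axis and vertical above 0.3 rad or distance of power_strip from where it was at the start of the episode above 0.04 m).
It fails at once if a loose thing beside the work is lifted or moved more than 30 mm (distance of any of parts_box, nut_a, tape_measure, flux_tin from where it was at the start of the episode above 0.03 m or height (world z) of any of parts_box, nut_a, tape_measure, flux_tin above 0.015 m).
It fails at once if the starter is switched in before the supply is on (value of joint start_button above 0.004 m and value of joint power_strip_switch below 0.1 rad).
It fails at once if the supply is switched on before the overload is reset (value of joint power_strip_switch above 0.15 rad and value of joint reset_pin below 0.003 m).
It also fails if it takes over 46 s, if anything falls off the work surface, if the arm or the gripper's body presses on something with over 40 N, if the wrist force passes 120 N, or if a joint passes its speed limit or range.

## Working session

There is one attempt and no reset: what is moved stays moved. The work goes in short steps, Python scripts to look and compute and a tool call to move; the robot and the scene stay as the last step left them, time stands still between calls to the robot, and variables do not carry over. Pictures are saved under pics/ and viewed, and the job is handed in when it is done.

Besides the shell and the picture viewer there is one more tool, called after "Request:" by a JSON object that holds its "api" and its "payload", one argument or row to a line. jog_arm: Moves the arm, as the interface text tells. Its arguments: {"type":"object","properties":{"targets":{"type":"array"}},"required":["targets"]}

```bash
ls; mkdir -p pics; python3 - <<'E'
from plant import state, eyes, workorder
import cv2,numpy as np
print(state())
for n in ("scene","top"):
    p,d=eyes.read_camera(n); cv2.imwrite(f"pics/{n}0.png",p[:,:,::-1]); np.save(f"pics/{n}0.npy",d); np.save(f"pics/{n}0p.npy",p)
    print(n,eyes.get_calibration(n))
E
```

```text
pics
{'time': 0.0, 'q': array([-1.30812095e+00,  8.80000342e-02,  1.37230173e+00, -1.49678733e-05,
        1.68358312e+00, -1.03097395e-01]), 'joint_vel': array([ 5.10729892e-04,  3.38832474e-04, -8.66816687e-04,  6.56342505e-05,
        5.56238156e-04,  7.98199248e-04]), 'effort': array([-2.54237464e-03, -3.51866019e+01, -3.13279581e+01, -2.91563001e-04,
        1.08689247e-02,  3.39221413e-05]), 'ee_pos': array([ 196.5797481 , -513.12883333,  230.09042494]), 'eef_rot': array([ 0.58311655, -0.58207344,  0.40134767, -0.40010704]), 'ft_force': array([-1.12798071, -0.03430298, -0.7866961 ]), 'moment': array([ 0.0629252 , -0.02688182, -0.06240013]), 'gripper_width': 85.71649697629506}
scene {'intrinsics': array([[611.38076497,   0.        , 310.67030266],
       [  0.        , 611.38076497, 238.43905375],
       [  0.        ,   0.        ,   1.        ]]), 'dist_coeffs': array([-0.21608288,  0.        ,  0.        ,  0.        ,  0.        ]), 'rvec': array([ 0.63960442,  2.82032197, -0.86531215]), 'tvec': array([ 546.27175502,  -61.60151832, 1584.94499949])}
top {'intrinsics': array([[608.74054905,   0.        , 320.68422044],
       [  0.        , 608.74054905, 236.93756155],
       [  0.        ,   0.        ,   1.        ]]), 'dist_coeffs': array([-0.10999786,  0.        ,  0.        ,  0.        ,  0.        ]), 'rvec': array([ 1.78177171, -2.37670715,  0.31422083]), 'tvec': array([  24.97445677,  551.06878706, 1729.98269595])}
```

View pics/scene0.png

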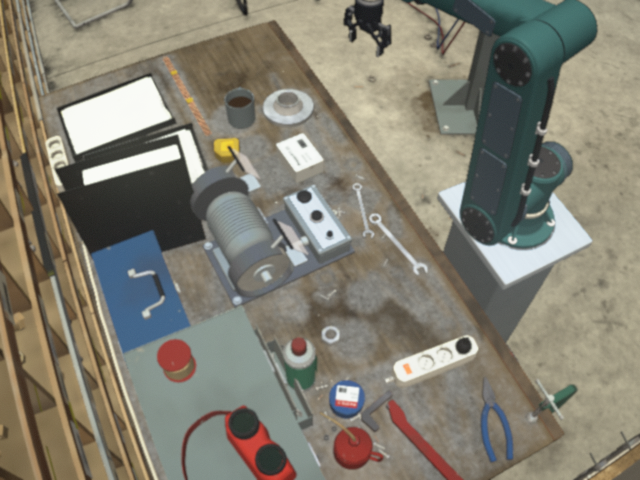

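View pics/top0.png

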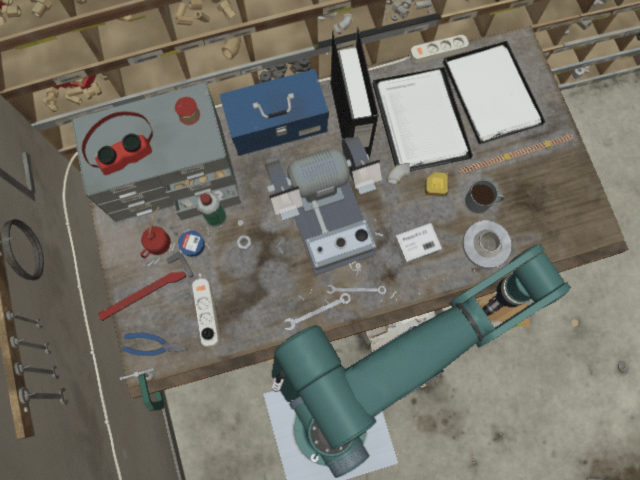

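The scene view shows the enclosure at about (318,218), with reset pin, start and stop on its lid, and the strip at (435,358). In the top view the strip is at (204,311), with the orange rocker at its upper end and the plug at the lower end. The carton is on the right at (418,242). I'll zoom in next.

```bash
python3 - <<'E'
import cv2,numpy as np
t=cv2.imread("pics/top0.png"); s=cv2.imread("pics/scene0.png")
def crop(im,x,y,w,h,k): return cv2.resize(im[y:y+h,x:x+w],None,fx=k,fy=k,interpolation=cv2.INTER_CUBIC)
a=crop(t,290,205,100,75,4);b=crop(t,170,265,100,90,4)[:300]
c=crop(s,270,175,100,75,4);d=crop(s,385,325,100,75,4)
cv2.imwrite("pics/zoom.png",np.vstack([np.hstack([a,b]),np.hstack([c,d])]))
E
```

```text
(no output)
```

View pics/zoom.png

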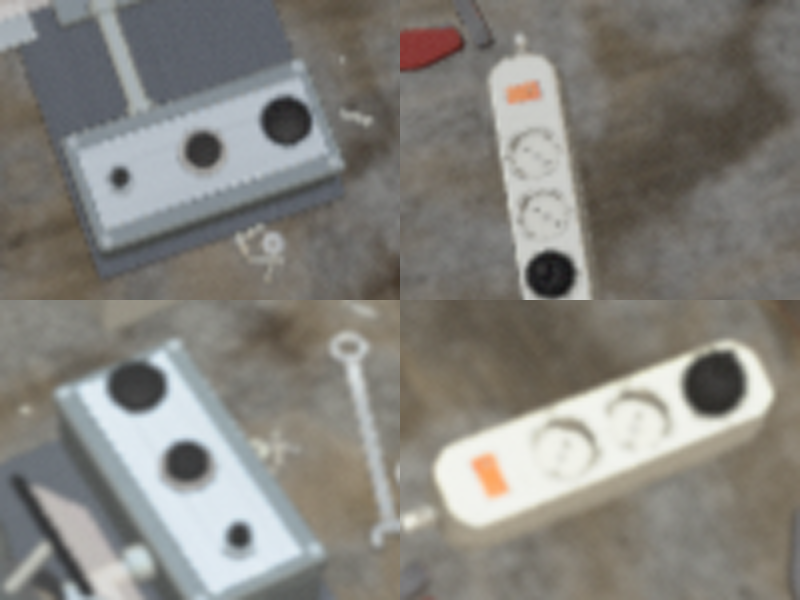

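The zoom shows the reset pin, start and stop on the lid (top view about (320,249), (341,242), (361,235)), the orange rocker and the black plug. Next I'll find centroids and cast rays at the known heights from both views.

```bash
cat > h.py <<'E'
import cv2,numpy as np
from plant import eyes
C={n:eyes.get_calibration(n) for n in ("scene","top")}
def ray(n,uv):
    c=C[n]; p=cv2.undistortPoints(np.array([[uv]],float),c["intrinsics"],c["dist_coeffs"])[0,0]
    R,_=cv2.Rodrigues(c["rvec"]); t=np.ravel(c["tvec"])
    return -R.T@t, R.T@np.array([p[0],p[1],1])
def onz(n,uv,z):
    o,d=ray(n,uv); return o+d*(z-o[2])/d[2]
def tri(u1,u2):
    o1,d1=ray("scene",u1);o2,d2=ray("top",u2)
    s=np.linalg.lstsq(np.c_[d1,-d2],o2-o1,rcond=None)[0]
    a,b=o1+s[0]*d1,o2+s[1]*d2
    return (a+b)/2,np.linalg.norm(a-b)
def blobs(m,box,mina=5):
    x,y,w,h=box; k=np.zeros(m.shape,np.uint8);k[y:y+h,x:x+w]=m[y:y+h,x:x+w]
    n,l,s,c=cv2.connectedComponentsWithStats(k)
    return [(c[i].round(2),s[i].tolist()) for i in range(1,n) if s[i][4]>=mina]
E
python3 - <<'E'
from h import *
for n,bl,bs in (("top",(300,220,85,50),(180,265,45,85)),("scene",(280,180,70,75),(385,330,100,60))):
    p=cv2.imread(f"pics/{n}0.png"); hsv=cv2.cvtColor(p,cv2.COLOR_BGR2HSV)
    dark=(hsv[...,2]<90).astype(np.uint8)
    print(n,"dark lid");[print(b) for b in blobs(dark,bl)]
    print("plug");[print(b) for b in blobs((hsv[...,2]<75).astype(np.uint8),bs,20)]
    org=((hsv[...,0]<20)&(hsv[...,1]>110)&(hsv[...,2]>150)).astype(np.uint8)
    print("orange");[print(b) for b in blobs(org,bs)]
E
```

```text
top dark lid
(array([361.26, 234.79]), [356, 229, 12, 12, 109])
(array([340.47, 242.07]), [337, 238, 8, 9, 57])
(array([379.84, 243.45]), [376, 240, 9, 9, 56])
(array([319.8, 249. ]), [318, 248, 4, 3, 10])
(array([343.54, 259.49]), [315, 249, 59, 21, 127])
plug
(array([207.28, 333.1 ]), [202, 328, 12, 11, 102])
orange
(array([200.05, 287.95]), [197, 286, 7, 4, 19])
scene dark lid
(array([338.  , 182.21]), [336, 180, 5, 5, 14])
(array([303.72, 195.97]), [298, 191, 13, 11, 116])
(array([287.5, 210.8]), [286, 208, 4, 6, 10])
(array([316.29, 215.14]), [312, 211, 10, 9, 70])
(array([296.09, 224.31]), [290, 215, 13, 20, 45])
(array([285.11, 237.77]), [280, 228, 12, 20, 56])
(array([329.5 , 233.71]), [328, 232, 4, 4, 14])
(array([282.13, 245.48]), [280, 243, 5, 7, 23])
(array([312.37, 249.47]), [309, 244, 8, 11, 30])
plug
(array([463.14, 345.54]), [457, 339, 13, 14, 151])
orange
(array([406.98, 368.28]), [404, 364, 7, 9, 40])
```

```bash
python3 - <<'E'
from h import *
T=dict(stop=((303.72,195.97),(361.26,234.79),80),start=((316.29,215.14),(340.47,242.07),79.5),reset=((329.5,233.3),(319.9,248.8),82),plug=((463.14,345.54),(207.28,333.1),87),rock=((406.98,368.28),(200.05,287.95),45))
P={}
for k,(s,t,z) in T.items():
    a,b=onz("scene",s,z),onz("top",t,z);m,e=tri(s,t)
    P[k]=(a+b)/2
    print(k,"scene",a.round(1),"top",b.round(1),"tri",m.round(1),"gap",e.round(1))
d=lambda a,b:np.linalg.norm((P[a]-P[b])[:2])
print("65?",d("start","reset"),d("start","stop"),"130?",d("reset","stop"),"138?",d("rock","plug"))
gy=(P["reset"]-P["stop"])[:2];gy/=np.linalg.norm(gy);print("gy",gy,"gx",(gy[1],-gy[0]))
sy=(P["plug"]-P["rock"])[:2];sy/=np.linalg.norm(sy);sx=np.array((sy[1],-sy[0]));print("sy",sy,"sx",sx)
r=P["rock"][:2];print("press",r-13*sx,r-15*sx, "reach",np.linalg.norm(r-15*sx))
for k in("start","reset"):print(k,np.linalg.norm(P[k][:2]))
from plant import state
from scipy.spatial.transform import Rotation as R
q=state()["eef_rot"];print(R.from_quat(q[[1,2,3,0]]).as_matrix().round(3))
for n,(s,t) in {"box":(None,(418,242)),"flux":(None,(191,243)),"nut":(None,(244,242))}.items(): print(n,onz("top",t,40).round(0))
E
```

```text
stop scene [ 507.7 -243.6   80. ] top [ 506.8 -246.8   80. ] tri [ 507.  -246.8   76.5] gap 1.5
start scene [ 505.  -177.    79.5] top [ 502.8 -181.5   79.5] tri [ 503.6 -181.5   73.6] gap 1.6
reset scene [ 500.7 -113.4   82. ] top [ 499.6 -117.5   82. ] tri [ 499.9 -117.    77.4] gap 2.1
plug scene [373.2 276.   87. ] top [351.5 258.3  87. ] tri [356.9 264.5  48.4] gap 1.3
rock scene [494.9 254.2  45. ] top [493.1 253.3  45. ] tri [493.8 253.6  42.2] gap 0.4
65? 63.90237631818994 66.05045840641537 130? 129.9515852439564 138? 132.28411521926907
gy [-0.05415709  0.99853243] gx (np.float64(0.9985324281298953), np.float64(0.054157086083129254))
sy [-0.99491817  0.10068683] sx [0.10068683 0.99491817]
press [492.65041873 240.85875248] [492.44904507 238.86891615] reach 547.3247857475161
start 534.8512633331618
reset 513.3307471834488
[[ 0.358 -0.001  0.934]
 [-0.934  0.002  0.358]
 [-0.002 -1.     0.   ]]
box [ 447. -411.   40.]
flux [636. 248.  40.]
nut [594.  93.  40.]
```

The positions agree with the layout: spacings are 64, 66 and 130 mm. The plug disc triangulates to z≈48, and at that height it's 137 mm from the rocker (138 expected). Start is at about (504,-180), reset at (500,-116) and rocker at (494,253.5). The strip's x is roughly world +y.

I'll shut the fingers and go above the reset pin, turning the jaw line along world x.

Request:
{"api": "jog_arm", "payload": {
  "targets": [
    [[0, 0, 0.08, 0.022, 0.028, 0, -1], [0, 0, 0.08, 0.022, 0.028, 0, -1], [0, 0, 0.08, 0.022, 0.028, 0, -1], [0, 0, 0.08, 0.022, 0.028, 0, -1], [0, 0, 0.08, 0.022, 0.028, 0, -1], [0, 0, 0.08, 0.022, 0.028, 0, -1], [0, 0, 0.08, 0.022, 0.028, 0, -1], [0, 0, 0.08, 0.022, 0.028, 0, -1], [0, 0, 0.08, 0.022, 0.028, 0, -1], [0, 0, 0.08, 0.022, 0.028, 0, -1], [0, 0, 0.08, 0.022, 0.028, 0, -1], [0, 0, 0.08, 0.022, 0.028, 0, -1], [0, 0, 0.08, 0.022, 0.028, 0, -1], [0, 0, 0.08, 0.022, 0.028, 0, -1], [0, 0, 0, 0, 0, 0, -1]]
  ]
}}

```text
time: 1.6
ee_pos: [509.6, -101.6, 219.6]
eef_rot: [0.708, -0.705, 0.021, -0.009]
ft_force: [0.4, -1.1, -0.1]
gripper_width: 0.0
```

```bash
python3 - <<'E'
from plant import state
from scipy.spatial.transform import Rotation as R
import numpy as np
s=state();m=R.from_quat(s["eef_rot"][[1,2,3,0]])
print(m.as_matrix().round(3),s["ee_pos"],s["ft_force"])
a=np.radians(-4.5);z=np.array([np.sin(-a),np.cos(a),0]);x=np.array([np.cos(a),np.sin(a),0])
print((R.from_matrix(np.c_[x,[0,0,-1],z])*m.inv()).as_rotvec())
E
```

```text
[[ 0.999 -0.017  0.042]
 [-0.042  0.005  0.999]
 [-0.017 -1.     0.004]] [ 509.60947791 -101.60329057  219.6449997 ] [ 0.36863881 -1.05956224 -0.1141626 ]
[-0.00509941 -0.01693699 -0.03608646]
```

Request:
{"api": "jog_arm", "payload": {
  "targets": [
    [[0, -0.017, 0, -0.005, -0.007, -0.03, -1], [0, 0, 0, -0.004, -0.007, -0.03, -1], [0, 0, 0, 0, 0, -0.03, -1], [0, 0, 0, 0, 0, -0.02, -1], [0, 0, 0, 0, 0, 0, -1]]
  ]
}}

```text
time: 2.1
ee_pos: [498.3, -116.2, 105.1]
eef_rot: [0.708, -0.706, 0.016, -0.014]
ft_force: [-0.3, -0.2, -0.6]
gripper_width: 0.3
```

```bash
python3 - <<'E'
from plant import state, eyes
import cv2,numpy as np
print(state()["ee_pos"],state()["ft_force"])
o=[]
for n,(x,y) in (("scene",(280,180)),("top",(290,205))):
    p,d=eyes.read_camera(n); o.append(cv2.resize(p[y:y+90,x:x+90,::-1],None,fx=4,fy=4,interpolation=cv2.INTER_CUBIC))
cv2.imwrite("pics/z1.png",np.hstack(o))
E
```

```text
[ 498.29326927 -116.18653338  105.11430774] [-0.32766543 -0.15315939 -0.63936441]
```

View pics/z1.png

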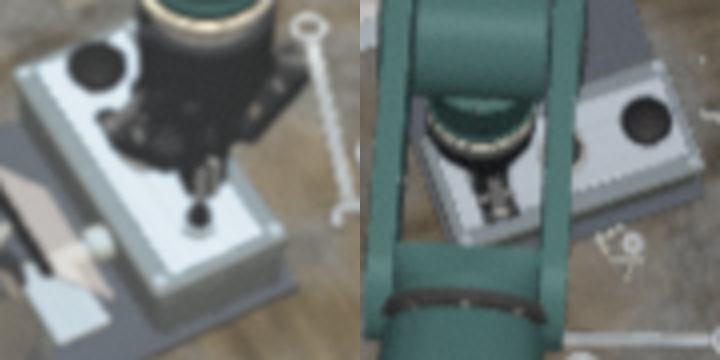

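The fingertip (scene crop (203,180)) sits just over the pin at (198,215). I'll press down gently.

Request:
{"api": "jog_arm", "payload": {
  "targets": [
    [[0, 0, 0, 0.002, 0, -0.012, -1], [0, 0, 0, 0, 0, -0.008, -1], [0, 0, 0, 0, 0, -0.004, -1], [0, 0, 0, 0, 0, -0.003, -1], [0, 0, 0, 0, 0, -0.003, -1]]
  ]
}}

```text
time: 2.7
ee_pos: [506.0, -118.4, 82.0]
eef_rot: [-0.706, 0.708, -0.01, 0.02]
ft_force: [-1.6, 0.1, 2.9]
gripper_width: 0.0
```

Request:
{"api": "jog_arm", "payload": {
  "targets": [
    [[0, 0, 0, -0.004, 0.001, -0.003, -1], [0, 0, 0, 0, 0, -0.003, -1], [0, 0, 0, 0, 0, -0.003, -1]]
  ]
}}

```text
time: 3.0
ee_pos: [502.6, -117.5, 75.8]
eef_rot: [-0.706, 0.708, -0.009, 0.021]
ft_force: [-6.9, 2.5, 24.2]
gripper_width: 0.1
```

Pin is home: z=75.8 with 24 N. I'll lift and check.

Request:
{"api": "jog_arm", "payload": {
  "targets": [
    [[0, 0, 0, 0, 0, 0.02, -1], [0, 0, 0, 0, 0, 0.03, -1], [0, 0, 0, 0, 0.03, 0.03, -1], [0, 0, 0, 0, 0.035, 0.02, -1], [0, 0, 0, 0, 0.035, 0, -1], [0, 0, 0, 0, 0.035, 0, -1], [0, 0, 0, 0, 0.035, 0, -1], [0, 0, 0, 0, 0.035, 0, -1], [0, 0, 0, 0, 0.035, 0, -1], [0, 0, 0, 0, 0.03, 0, -1], [0, 0, 0, 0, 0.03, 0, -1], [0, 0, 0, 0, 0.03, 0, -1], [0, 0, 0, 0, 0, 0, -1]]
  ]
}}

```text
time: 4.3
ee_pos: [499.5, 224.9, 179.2]
eef_rot: [-0.706, 0.707, -0.009, 0.024]
ft_force: [0.2, -0.3, -0.4]
gripper_width: -0.3
```

```bash
python3 - <<'E'
from h import *
from plant import state, eyes
from scipy.spatial.transform import Rotation as R
s=state();m=R.from_quat(s["eef_rot"][[1,2,3,0]])
print(m.as_matrix().round(3),s["ee_pos"],s["ft_force"])
a=np.radians(-4.5);z=np.array([np.sin(-a),np.cos(a),0]);x=np.array([np.cos(a),np.sin(a),0])
print((R.from_matrix(np.c_[x,[0,0,-1],z])*m.inv()).as_rotvec())
o=[]
for n,(x,y) in (("scene",(280,180)),("top",(290,205))):
    p,d=eyes.read_camera(n); o.append(cv2.resize(p[y:y+75,x:x+90,::-1],None,fx=4,fy=4,interpolation=cv2.INTER_CUBIC))
    cv2.imwrite(f"pics/{n}2.png",p[:,:,::-1])
    g=cv2.imread(f"pics/{n}0.png"); o[-1]=np.vstack([o[-1],cv2.resize(g[y:y+75,x:x+90],None,fx=4,fy=4,interpolation=cv2.INTER_CUBIC)])
cv2.imwrite("pics/z2.png",np.hstack(o))
E
```

```text
[[ 0.999  0.021  0.047]
 [-0.047 -0.002  0.999]
 [ 0.021 -1.    -0.001]] [499.45425158 224.93767499 179.23950811] [ 0.23271467 -0.3241073  -0.40141184]
[ 0.00203623  0.02049087 -0.03173776]
```

View pics/z2.png

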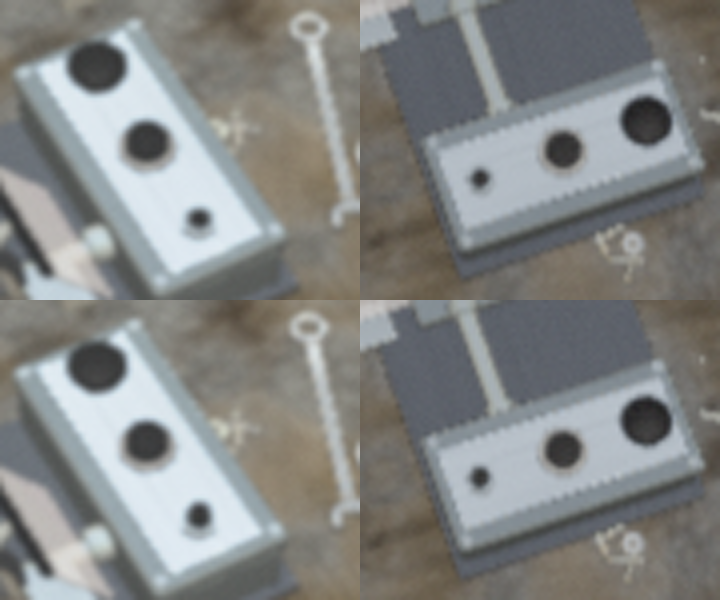

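The pin at (198,218) in the scene crop stands clearly lower than in the earlier picture (below), so it's reset. Next is the rocker: press at (493,239).

Request:
{"api": "jog_arm", "payload": {
  "targets": [
    [[0, 0.02, -0.03, -0.004, 0.007, -0.03, -1], [0, 0, 0, -0.003, 0.007, -0.03, -1], [0, 0, 0, 0, 0, -0.03, -1], [0, 0, 0, 0, 0, -0.012, -1], [0, 0, 0, 0, 0, 0, -1], [0, 0, 0, 0, 0, 0, -1]]
  ]
}}

```text
time: 5.0
ee_pos: [494.8, 230.0, 77.1]
eef_rot: [-0.704, 0.708, -0.029, 0.034]
ft_force: [1.3, 0.2, 0.1]
gripper_width: -0.2
```

```bash
python3 - <<'E'
from h import *
from plant import state, eyes
s=state();print(s["ee_pos"],s["ft_force"],s["eef_rot"])
o=[]
for n,(x,y) in (("scene",(375,320)),("top",(160,250))):
    p,d=eyes.read_camera(n); o.append(cv2.resize(p[y:y+90,x:x+90,::-1],None,fx=4,fy=4,interpolation=cv2.INTER_CUBIC))
cv2.imwrite("pics/z3.png",np.hstack(o))
E
```

```text
[494.83890595 230.0469491   77.14602879] [1.28821315 0.1923577  0.11685968] [-0.70446999  0.70833774 -0.02919554  0.03357536]
```

View pics/z3.png

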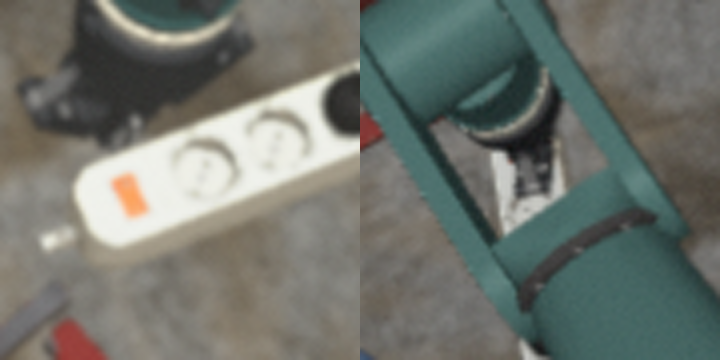

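The fingertip (scene crop (125,125)) is short of the rocker at (130,195) along y; it needs about +9 mm. I'll shift before going down.

Request:
{"api": "jog_arm", "payload": {
  "targets": [
    [[0, 0, 0, -0.001, 0.009, 0, -1], [0, 0, 0, 0, 0, -0.01, -1], [0, 0, 0, 0, 0, 0, -1]]
  ]
}}

```text
time: 5.4
ee_pos: [496.6, 241.0, 71.2]
eef_rot: [-0.706, 0.707, -0.026, 0.037]
ft_force: [-0.4, 0.1, -0.5]
gripper_width: 0.0
```

```bash
python3 - <<'E'
from h import *
from plant import state, eyes
s=state();print(s["ee_pos"],s["ft_force"],s["eef_rot"])
n,(x,y)="scene",(375,320)
p,d=eyes.read_camera(n); 
cv2.imwrite("pics/z4.png",cv2.resize(p[y:y+75,x:x+100,::-1],None,fx=6,fy=6,interpolation=cv2.INTER_CUBIC))
s=state();print(s["ee_pos"],s["q"])
E
```

```text
[496.63179996 241.01408142  71.1599316 ] [-0.38391745  0.14219964 -0.46699282] [-0.70578939  0.70698988 -0.02629365  0.03654159]
[497.33200024 241.37960133  72.21491614] [ 0.35340636  0.16916951  1.60211941 -0.00712982  1.35550547  0.44374377]
```

View pics/z4.png

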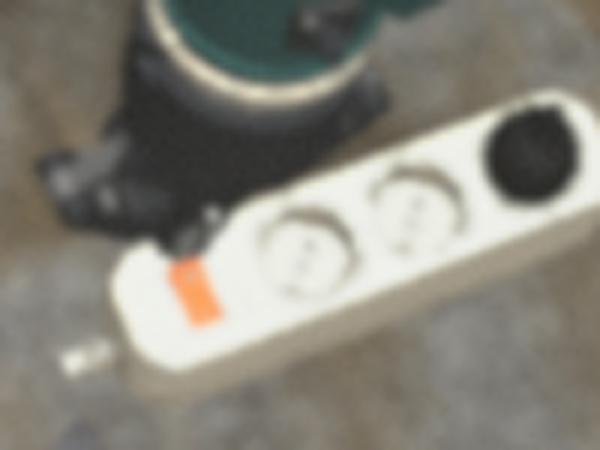

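The tip (190,240) is at the near edge of the orange rocker, as intended. I'll make a small correction and go down.

Request:
{"api": "jog_arm", "payload": {
  "targets": [
    [[0, 0, 0, -0.003, -0.002, -0.012, -1], [0, 0, 0, 0, 0, -0.007, -1], [0, 0, 0, 0, 0, -0.003, -1], [0, 0, 0, 0, 0, 0, -1]]
  ]
}}

```text
time: 5.85
ee_pos: [493.6, 239.1, 48.0]
eef_rot: [-0.706, 0.707, -0.026, 0.037]
ft_force: [-0.2, 0.2, 0.2]
gripper_width: 0.0
```

Request:
{"api": "jog_arm", "payload": {
  "targets": [
    [[0, 0, 0, 0, 0, -0.003, -1], [0, 0, 0, 0, 0, -0.002, -1], [0, 0, 0, 0, 0, -0.002, -1]]
  ]
}}

```text
time: 6.15
ee_pos: [494.0, 237.3, 43.5]
eef_rot: [-0.705, 0.708, -0.026, 0.037]
ft_force: [-3.2, -1.8, 6.0]
gripper_width: 0.1
```

Request:
{"api": "jog_arm", "payload": {
  "targets": [
    [[0, 0, 0, 0, 0, -0.002, -1], [0, 0, 0, 0, 0, -0.002, -1]]
  ]
}}

```text
time: 6.35
ee_pos: [494.1, 237.2, 43.3]
eef_rot: [-0.705, 0.708, -0.025, 0.037]
ft_force: [-4.4, -2.3, 9.2]
gripper_width: 0.3
```

Request:
{"api": "jog_arm", "payload": {
  "targets": [
    [[0, 0, 0, 0, 0, -0.003, -1], [0, 0, 0, 0, 0, -0.003, -1]]
  ]
}}

```text
time: 6.55
ee_pos: [494.1, 237.3, 43.1]
eef_rot: [-0.705, 0.708, -0.025, 0.037]
ft_force: [-6.6, -2.9, 14.2]
gripper_width: 0.5
```

Request:
{"api": "jog_arm", "payload": {
  "targets": [
    [[0, 0, 0, 0, 0, 0.015, -1], [0, 0, 0, 0, -0.01, 0.035, -1], [0, 0, 0, 0, -0.03, 0.035, -1], [0, 0, 0, 0, -0.03, 0.02, -1], [0, 0, 0, 0, -0.035, 0, -1], [0, 0, 0, 0, 0, 0, -1]]
  ]
}}

```text
time: 7.15
ee_pos: [494.2, 129.4, 154.1]
eef_rot: [-0.704, 0.708, -0.022, 0.038]
ft_force: [0.2, 0.7, -0.5]
gripper_width: 0.2
```

```bash
python3 - <<'E'
from h import *
from plant import state, eyes
s=state();print(s["ee_pos"],s["ft_force"])
o=[]
for n,(x,y) in (("scene",(385,335)),("top",(175,265))):
    p,d=eyes.read_camera(n); cv2.imwrite(f"pics/{n}5.png",p[:,:,::-1])
    g=cv2.imread(f"pics/{n}0.png")
    o.append(np.vstack([cv2.resize(i[y:y+50,x:x+66],None,fx=6,fy=6,interpolation=cv2.INTER_CUBIC) for i in (p[:,:,::-1],g)]))
    hsv=cv2.cvtColor(np.ascontiguousarray(p[:,:,::-1]),cv2.COLOR_BGR2HSV)
    print(blobs(((hsv[...,0]<20)&(hsv[...,1]>110)&(hsv[...,2]>150)).astype(np.uint8),(x,y,66,50)))
cv2.imwrite("pics/z5.png",np.hstack(o))
E
```

```text
[494.21127405 129.42160496 154.07126968] [ 0.20022772  0.69681513 -0.53351818]
[(array([407.  , 368.39]), [404, 364, 7, 10, 41])]
[(array([199.6 , 288.13]), [197, 287, 6, 3, 15])]
```

View pics/z5.png

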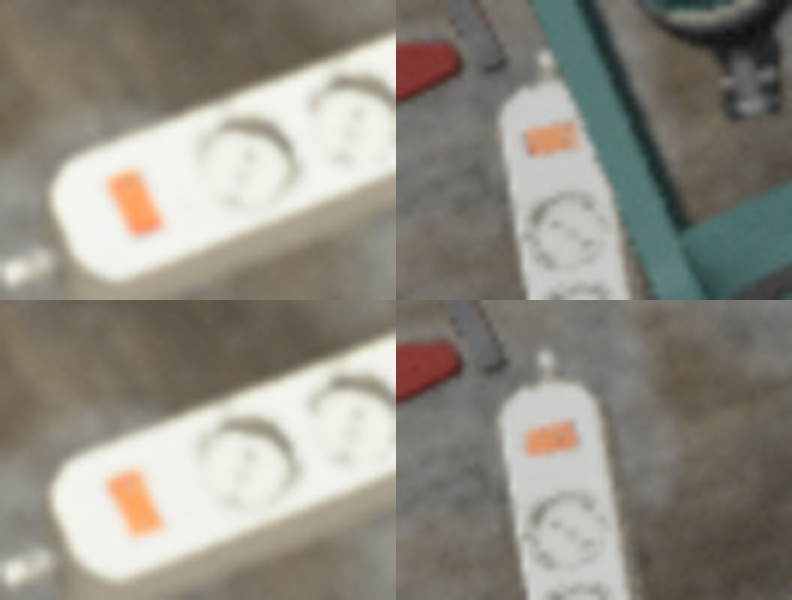

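The rocker's shading has swapped: in the top crop (550,138) the dark line moved from the right end to the left. The fingertip also sank to z=43.1 against 14 N, so the switch is on, and the strip hasn't moved. Next is the start button.

Request:
{"api": "jog_arm", "payload": {
  "targets": [
    [[0, 0, 0, 0.002, -0.034, 0, -1], [0, 0, 0, 0.002, -0.034, 0, -1], [0, 0, 0, 0.002, -0.034, 0, -1], [0, 0, 0, 0.002, -0.034, 0, -1], [0, 0, 0, 0.002, -0.034, 0, -1], [0, 0, 0, 0, -0.034, 0, -1], [0, 0, 0, 0, -0.034, 0, -1], [0, 0, 0, 0, -0.034, 0, -1], [0, 0, 0, 0, -0.034, 0, -1], [0, 0, 0, 0, 0, 0, -1], [0, 0, 0, 0, 0, 0, -1]]
  ]
}}

```text
time: 8.35
ee_pos: [504.5, -171.1, 145.2]
eef_rot: [0.709, -0.704, 0.018, -0.026]
ft_force: [-0.7, -0.8, 0.1]
gripper_width: 0.2
```

Request:
{"api": "jog_arm", "payload": {
  "targets": [
    [[0, 0, 0, -0.001, -0.009, -0.02, -1], [0, 0, 0, 0, 0, -0.02, -1], [0, 0, 0, 0, 0, -0.01, -1], [0, 0, 0, 0, 0, 0, -1]]
  ]
}}

```text
time: 8.75
ee_pos: [505.0, -174.4, 93.1]
eef_rot: [0.71, -0.703, 0.016, -0.024]
ft_force: [-0.1, 0.2, -0.0]
gripper_width: -0.2
```

```bash
python3 - <<'E'
from h import *
from plant import state, eyes
s=state();print(s["ee_pos"],s["ft_force"])
p,d=eyes.read_camera("scene"); cv2.imwrite("pics/z6.png",cv2.resize(p[180:270,280:370,::-1],None,fx=5,fy=5,interpolation=cv2.INTER_CUBIC))
print(state()["ee_pos"])
E
```

```text
[ 505.01105594 -174.40479649   93.08702467] [-0.11653723  0.24951971 -0.04549448]
[ 505.41035609 -174.51634283   93.87225491]
```

View pics/z6.png

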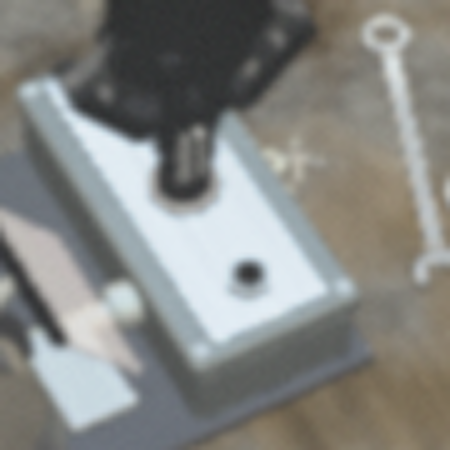

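The tip at (187,180) is over the start button. It still needs -5 mm in y, then I'll press.

Request:
{"api": "jog_arm", "payload": {
  "targets": [
    [[0, 0, 0, -0.001, -0.005, -0.003, -1], [0, 0, 0, 0, 0, -0.005, -1], [0, 0, 0, 0, 0, -0.003, -1], [0, 0, 0, 0, 0, -0.003, -1]]
  ]
}}

```text
time: 9.2
ee_pos: [506.7, -179.6, 82.5]
eef_rot: [0.709, -0.704, 0.013, -0.025]
ft_force: [0.3, 0.1, -0.4]
gripper_width: 0.2
```

Request:
{"api": "jog_arm", "payload": {
  "targets": [
    [[0, 0, 0, -0.002, 0, -0.003, -1], [0, 0, 0, 0, 0, -0.003, -1], [0, 0, 0, 0, 0, -0.003, -1], [0, 0, 0, 0, 0, -0.003, -1]]
  ]
}}

```text
time: 9.6
ee_pos: [505.3, -180.0, 73.9]
eef_rot: [0.709, -0.705, 0.012, -0.026]
ft_force: [-8.0, 5.0, 24.6]
gripper_width: 0.1
```

Start is home at z=73.9 with 25 N. I'll retract straight up.

Request:
{"api": "jog_arm", "payload": {
  "targets": [
    [[0, 0, 0, 0, 0, 0, -1], [0, 0, 0, 0, 0, 0.02, -1], [0, 0, 0, 0, 0, 0.03, -1], [0, 0, 0, 0, 0, 0.04, -1], [0, 0, 0, 0, 0.04, 0.03, -1], [0, 0, 0, 0, 0.04, 0, -1], [0, 0, 0, 0, 0.04, 0, -1], [0, 0, 0, 0, 0.04, 0, -1], [0, 0, 0, 0, 0.04, 0, -1], [0, 0, 0, 0, 0.04, 0, -1], [0, 0, 0, 0, 0, 0, -1], [0, 0, 0, 0, 0, 0, -1]]
  ]
}}

```text
time: 10.8
ee_pos: [502.4, 67.4, 195.7]
eef_rot: [0.709, -0.704, 0.014, -0.028]
ft_force: [0.2, -1.0, 0.0]
gripper_width: -0.0
```

```bash
python3 - <<'E'
from h import *
from plant import state, eyes
s=state();print(s["time"],s["ee_pos"],s["ft_force"])
I={}
for n in ("scene","top"):
    p,d=eyes.read_camera(n); I[n]=p[:,:,::-1].copy(); cv2.imwrite(f"pics/{n}7.png",I[n])
b=lambda i,x,y:cv2.resize(i[y:y+75,x:x+90],None,fx=4,fy=4,interpolation=cv2.INTER_CUBIC)
g=cv2.imread("pics/scene0.png")
cv2.imwrite("pics/z7.png",np.vstack([np.hstack([b(I["scene"],280,180),b(I["scene"],385,325)]),np.hstack([b(g,280,180),b(g,385,325)])]))
E
```

```text
10.8 [502.43895283  67.36347748 195.68107783] [ 0.24067494 -1.03011236  0.0376841 ]
```

View pics/z7.png

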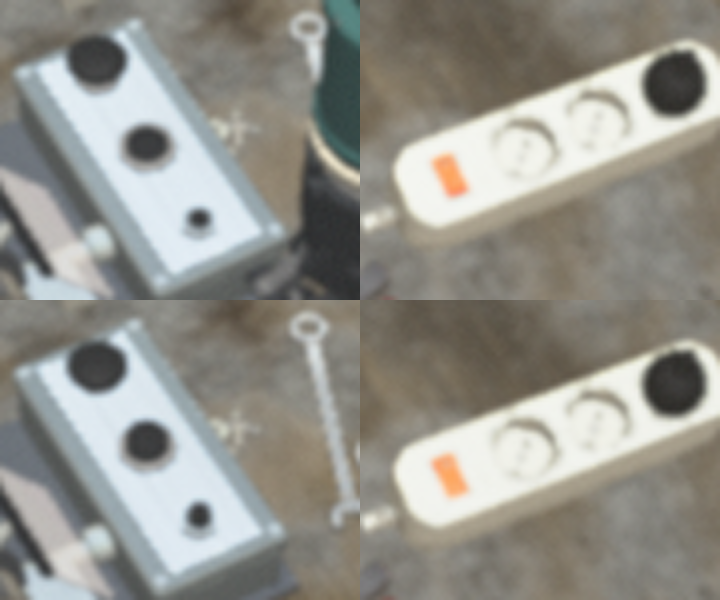

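View pics/scene7.png

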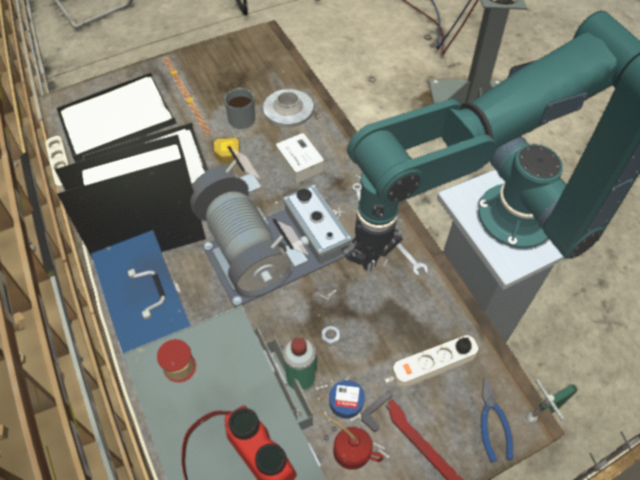

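The start button at (147,147) is lower and the stop head at (97,60) higher than before. The pin is in, the rocker is flipped, and everything else is where it was. The arm is clear, so I'll hand in.

```bash
python3 -c "
from plant import workorder
print(workorder.hand_in())"
```

```text
the job is handed in; nothing more can be done
None
```

I pressed the three controls in the required order with the shut fingertips and handed the job in at about 11 s. `hand_in()` gave no verdict.

| Step | Fingertip height at the end | Force |
|---|---|---|
| Reset pin | 75.8 mm | 24 N |
| Strip rocker | 43.1 mm | 14 N |
| Start button | 73.9 mm | 25 N |

**Final pictures:** the pin and start button stand lower, the stop head stands higher, and the rocker's shading has flipped. The strip and the other loose things show no visible movement. The arm was clear of everything, reading about 1 N.

**Limits and disagreements:**
- The joint values can't be read directly, so the switched states rest on fingertip height, force and the pictures.
- The two camera views of the same points differed by up to about 4 mm on the lid controls, so I used values between them.
- The plug's dark disc triangulated at about 48 mm high, not the stated 88 mm. I used the 48 mm position to get the strip's direction, because it put the plug 137 mm from the rocker (138 mm expected).

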